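# Sweep the vial caps through the gate into the cap slot

### The job

With the fingertips, push the three loose white screw caps across the grey sorting tray and through the gate in its far wall so that they drop into the slot behind it, one at a time: let each come to rest in the slot before the next goes through. Do not lift the caps, and leave the little clear vial and the flat test card that share the tray undisturbed. Finish with all three caps down in the slot and the hand clear.

Things in the scene. Friction and masses are not known exactly. Their poses are not given: they have to be found in the camera images.
- gate (a point): Middle of the gate at deck height, x axis through the gate into the slot, y left along the gate wall, z up. The gate, open above, is 40 mm wide between two round posts of 10 mm diameter, 19 mm high, at y = +-25 mm, which stand 2.5 mm out from the 12 mm high gate wall (x = 0 to 5 mm) towards the deck. The deck ends at x = 0.
- tray: Grey sorting tray on four legs, fixed; place and heading differ each time. Origin on the table under the gate's middle, axes as the gate's. Level deck 60 mm above the table, inside x from -215 to 0 mm and y from -145 to +145 mm, with a rim 12 mm high on the other three sides.
- slot (a point): Middle of the slot's floor, 54 mm below the deck. The slot is an open-topped well straight behind the gate, 54 mm long (gate x = 0 to 54 mm), 42 mm wide, its walls 12 mm higher than the deck. A cap tips over the deck's edge and falls in once its centre is a few mm past gate x = 0.
- cap_1: White plastic screw cap lying flat on the tray's deck: a ribbed disc 30 mm across and 11 mm high, 14 to 28 g, slides under a light push. Origin at its centre (5.5 mm above the deck). The three caps are alike; any order will do.
- cap_2: White plastic screw cap lying flat on the tray's deck: a ribbed disc 30 mm across and 11 mm high, 14 to 28 g, slides under a light push. Origin at its centre (5.5 mm above the deck). The three caps are alike; any order will do.
- cap_3: White plastic screw cap lying flat on the tray's deck: a ribbed disc 30 mm across and 11 mm high, 14 to 28 g, slides under a light push. Origin at its centre (5.5 mm above the deck). The three caps are alike; any order will do.
- vial: Small clear open vial standing upright on the deck, 24 mm across, 26 mm high. Origin at the centre of its underside, z up. A bystander: it shares four scattered places with the three caps, 75 to 145 mm before the gate.
- card: White flat test card lying loose on the deck before the gate wall, to the left of the gate: 20 x 70 x 6 mm, long side roughly along the wall, about 100 mm from the gate's middle. Origin at the centre of its underside. A bystander.

How it is judged (in metres and radians):
On the way, in this order (a step that is already met when the one before it is completed fails the run):
1. one cap lies in the slot, the other two not yet (((z of cap_1 in the frame of gate between -0.06 and -0.015 m and x of cap_1 in the frame of gate between 0 and 0.056 m and y of cap_1 in the frame of gate between -0.022 and 0.022 m) or (z of cap_2 in the frame of gate between -0.06 and -0.015 m and x of cap_2 in the frame of gate between 0 and 0.056 m and y of cap_2 in the frame of gate between -0.022 and 0.022 m) or (z of cap_3 in the frame of gate between -0.06 and -0.015 m and x of cap_3 in the frame of gate between 0 and 0.056 m and y of cap_3 in the frame of gate between -0.022 and 0.022 m))), for 0.2 s.
2. two caps lie in the slot, the third not yet ((((z of cap_1 in the frame of gate between -0.06 and -0.015 m and x of cap_1 in the frame of gate between 0 and 0.056 m and y of cap_1 in the frame of gate between -0.022 and 0.022 m) and (z of cap_2 in the frame of gate between -0.06 and -0.015 m and x of cap_2 in the frame of gate between 0 and 0.056 m and y of cap_2 in the frame of gate between -0.022 and 0.022 m)) or ((z of cap_1 in the frame of gate between -0.06 and -0.015 m and x of cap_1 in the frame of gate between 0 and 0.056 m and y of cap_1 in the frame of gate between -0.022 and 0.022 m) and (z of cap_3 in the frame of gate between -0.06 and -0.015 m and x of cap_3 in the frame of gate between 0 and 0.056 m and y of cap_3 in the frame of gate between -0.022 and 0.022 m)) or ((z of cap_2 in the frame of gate between -0.06 and -0.015 m and x of cap_2 in the frame of gate between 0 and 0.056 m and y of cap_2 in the frame of gate between -0.022 and 0.022 m) and (z of cap_3 in the frame of gate between -0.06 and -0.015 m and x of cap_3 in the frame of gate between 0 and 0.056 m and y of cap_3 in the frame of gate between -0.022 and 0.022 m)))), for 0.2 s.
3. all three caps lie in the slot (z of cap_1 in the frame of gate between -0.06 and -0.015 m and x of cap_1 in the frame of gate between 0 and 0.056 m and y of cap_1 in the frame of gate between -0.022 and 0.022 m and z of cap_2 in the frame of gate between -0.06 and -0.015 m and x of cap_2 in the frame of gate between 0 and 0.056 m and y of cap_2 in the frame of gate between -0.022 and 0.022 m and z of cap_3 in the frame of gate between -0.06 and -0.015 m and x of cap_3 in the frame of gate between 0 and 0.056 m and y of cap_3 in the frame of gate between -0.022 and 0.022 m), for 0.2 s.
At the end, for the whole second after the job is handed in: All three caps lie at rest (slower than 0.02 m/s) inside the slot behind the gate, the centre of each at least 15 mm below the deck and between the slot's walls (all of step 3 and linear speed of each of cap_1, cap_2, cap_3 below 0.02 m/s); the robot touches nothing.
It fails at once if a cap is lifted (its centre more than 14 mm above the deck) (z of any of cap_1, cap_2, cap_3 in the frame of gate above 0.014 m).
It fails at once if the vial is tipped by more than 0.3 rad or shifted by more than 20 mm (angle between vial's own z axis and vertical above 0.3 rad or distance of vial from where it was at the start of the episode above 0.02 m).
It fails at once if the test card is shifted by more than 20 mm (distance of card from where it was at the start of the episode above 0.02 m).
It also fails if it takes over 58 s, if anything falls off the work surface, if the arm or the gripper's body presses on something with over 40 N, if the wrist force passes 120 N, or if a joint passes its speed limit or range.

### The arm

A 6-joint arm with a two-finger parallel gripper is mounted at the origin on the work surface; the furniture and walls round the work are solid. World frame = base frame: x ahead of the robot, y to its left, z up, the work surface at z = 0. Lengths are in mm, angles in rad, forces in N, time in s.
With the tool pointing down it reaches from about 275 to 1000 mm from the base axis. Payload 8.4 kg.
Tool frame: the origin (TCP) lies between the finger pads; the fingertips stand 8 mm ahead of it and the grasp point (between the pads) lies 11 mm behind it (tcp_to_tips is the distance from the TCP to the fingertips, in mm); z points along the fingers, y is the line along which they close (so a half turn about z gives the same grasp; the last joint's range is limited). The gripper opens to 85 mm and grips with 20 to 120 N. Pads are 22 mm wide; open, the fingers measure 114 mm over their backs; the gripper's body (76 mm by 85 mm) begins 54 mm behind the grasp point. The pads swing forward as they close: fully open they stand 13 mm farther back than shut.
Start: joints at [1.29, 0.353, 1.633, -0, 1.155, -0.002], TCP at [172, 600.869, 239.281] pointing down, gripper open.
Joint ranges: [-2.63, 2.63], [-0.92, 2.1], [0.06, 2.66], [-1.3, 4.44], [0, 2.69], [-3.02, 3.02]. Speed limits (rad/s): [2.22, 2.22, 2.79, 3.14, 3.14, 3.14].

### API

Orientations are given as [roll, pitch, yaw] about the fixed x, y, z axes, in that order (R = Rz(yaw) Ry(pitch) Rx(roll)).
In Python, from rig import * gives the robot as it stands.
- The arm moves only by the tool step_arm, never from a script. Its argument "motion" is a list of rows, each an object with "claw": the finger opening in mm, from 0 to 85.4; "delta_pos": the shift along the tool's x, y, z in mm, a list of three; "turn": the turn about the tool's z in rad. In form: [{"claw": claw, "delta_pos": [dx, dy, dz], "turn": turn}, ...]. A call has 1 to 8 rows; each row shifts and turns the commanded pose from where the row before left it, along the tool's axes as they then stand; what a row does not reach is not made up. A row lasts 1/12 s, in which the tool goes at most 41.7 mm and 7.16 degrees, less where a joint would pass 70% of its speed; a pose out of reach is approached as far as the arm can. A call is refused whole if a number of a shift passes 41.7 or a number of a turn 0.125, either way. A call with a gripper value outside its range is refused whole. The fingers move at their own pace and stop on an object; "force" is the grip in N (left out, the last holds). Time passes only in rows, so rows that do not move let the fingers close. It gives the time, the measured TCP pose, the force, the opening and the grip force at its end, in the units of the state.
- sense(): the state, without advancing time (a new reading comes with each control period).
- grab_frame(name): name is "side" or "top"; returns a dict with "img" (384x512x3 uint8, red, green, blue), "vertical_fov" (degrees; the focal length in pixels is half the picture's height over the tangent of half this angle, whatever the lens; pixels are square), "cx", "cy" (the principal point, pixels), "D" ([k1, k2, p1, p2, k3] as OpenCV has them; the pictures are not rectified), "R" (3x3) and "t" (3): a world point X has camera coordinates R X + t. Camera axes: x right, y down, z forward; pixel columns grow to the right and rows downward; lengths in mm; the calibration is good to about 2 mm. A picture is of the moment at which its call begins. There is no depth.
- sign_off(): hands the job in; it is judged then, once.
The state is a dict: "clock": time; "qpos": joint angles; "qvel": joint speeds; "joint_efforts": joint torques, N m; "eef_pos": TCP position; "tcp_rot": TCP orientation; "contact_force": force on the tool from outside, world axes, zero at the start; "wrist_torque": the same for the moment, N m; "opening": opening from 0.0 (shut) to 1.0 (fully open); "grasp_force": force on a finger pad.
Only numpy, scipy, OpenCV 4.12 (cv2) and the standard library are available. Lean on these libraries where they do the work, as an engineer would, in place of code of your own. Each camera call takes 0.05 s, during which the arm holds its last target. There are 200 camera calls.

## Working session

There is one attempt and no reset: what is moved stays moved. The work goes in short steps, Python scripts to look and compute and a tool call to move; the robot and the scene stay as the last step left them, time stands still between calls to the robot, and variables do not carry over. Pictures are saved under pics/ and viewed, at most 10 in all, crops included, and the job is handed in when it is done.

Besides the shell and the picture viewer there is one more tool, called after "Emit:" as name(argument=value, ...), one argument or row to a line, values as JSON. step_arm: Moves the arm, as the interface text tells. Its arguments: {"type":"object","properties":{"motion":{"type":"array","items":{"type":"object","properties":{"claw":{"type":"number"},"delta_pos":{"type":"array","items":{"type":"number"}},"turn":{"type":"number"}}}},"force":{"type":"number"}},"required":["motion"]}

```bash
mkdir -p pics; cat > h.py <<'E'
from rig import *
import numpy as np, cv2
def K(f):
    F=192/np.tan(np.radians(f["vertical_fov"])/2); return np.array([[F,0,f["cx"]],[0,F,f["cy"]],[0,0,1.]])
def px2w(f,pts,z):
    p=cv2.undistortPoints(np.array(pts,float).reshape(-1,1,2),K(f),np.array(f["D"],float)).reshape(-1,2)
    R=np.array(f["R"]);t=np.array(f["t"]);C=-R.T@t
    d=np.c_[p,np.ones(len(p))]@R
    return C+d*((z-C[2])/d[:,2])[:,None]
def w2px(f,P):
    return cv2.projectPoints(np.array(P,float).reshape(-1,1,3),cv2.Rodrigues(np.array(f["R"]))[0],np.array(f["t"],float),K(f),np.array(f["D"],float))[0].reshape(-1,2)
def save(n,im): cv2.imwrite("pics/"+n,np.ascontiguousarray(im[...,::-1]))
E
python3 - <<'E'
from h import *
a=grab_frame("top");b=grab_frame("side")
save("t0.png",cv2.resize(a["img"],(800,600),interpolation=cv2.INTER_CUBIC));save("s0.png",cv2.resize(b["img"],(800,600)))
s=sense();print(s)
for f in(a,b):print(-np.array(f["R"]).T@f["t"],f["vertical_fov"],f["D"])
E
```

```text
{'clock': 0.1, 'qpos': array([ 1.28960952e+00,  3.53608914e-01,  1.63403382e+00, -1.04605413e-05,
        1.15518034e+00, -2.40288432e-03]), 'qvel': array([ 5.86773003e-04, -1.29576613e-03, -2.91018788e-04, -2.41166411e-04,
        1.18706846e-03,  5.49735264e-05]), 'joint_efforts': array([-1.04978841e-03, -6.06352615e+01, -3.42820144e+01, -1.02964696e-04,
        3.81312770e-03, -3.44045236e-05]), 'eef_pos': array([171.88626328, 600.4861678 , 238.62908797]), 'tcp_rot': array([-3.14036221e+00,  6.60822170e-06,  2.86281297e+00]), 'contact_force': array([0.44278244, 0.20629933, 0.34554021]), 'wrist_torque': array([ 0.00382279,  0.04116544, -0.02991118]), 'grasp_force': 0.0, 'opening': 0.9987953219351532}
[536.03314386   8.37914621 911.62164996] 49.845277497450034 [-0.11090789  0.          0.          0.          0.        ]
[ 528.78292576 -619.88101852  581.74376554] 43.270884348177844 [0.0481564 0.        0.        0.        0.       ]
```

View pics/t0.png

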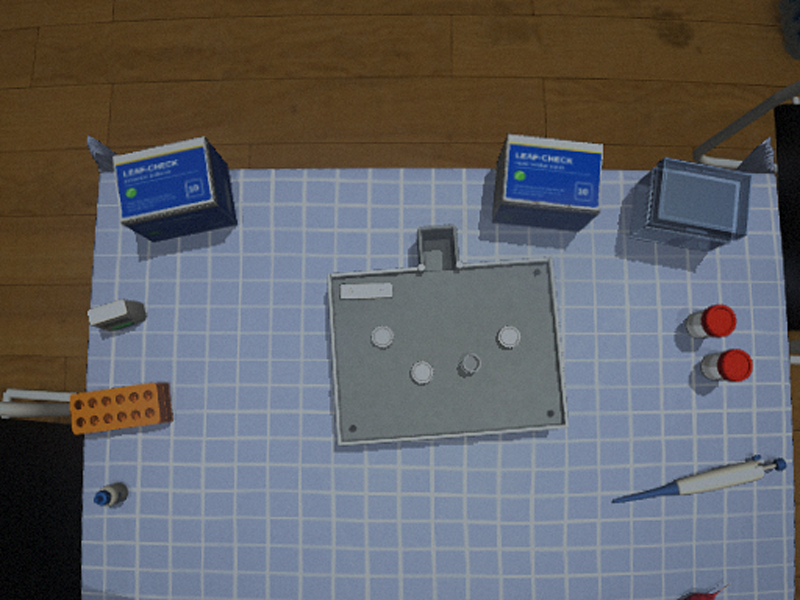

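View pics/s0.png

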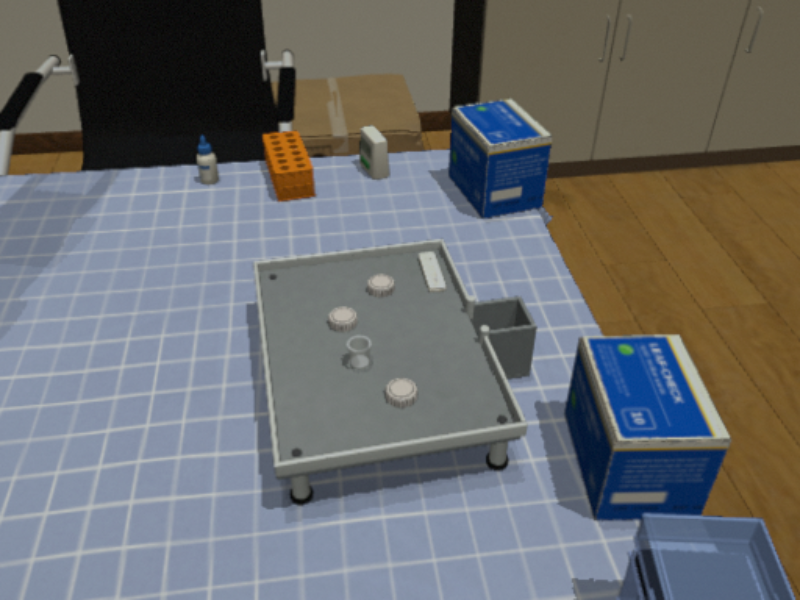

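The pictures show the tray. In the top view (800 px) the gate is near (439,268), the caps near (382,337), (421,372) and (508,337), the vial near (470,365) and the card near (366,290). I'll enlarge the tray.

```bash
python3 - <<'E'
from h import *
a=grab_frame("top")
save("t1.png",cv2.resize(a["img"][140:290,200:370],None,fx=4,fy=4,interpolation=cv2.INTER_CUBIC))
E
```

```text
(no output)
```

View pics/t1.png

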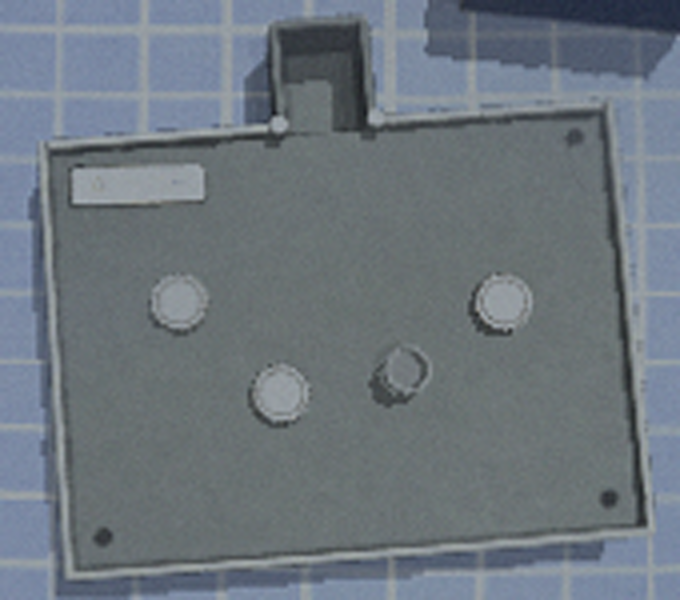

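```bash
cat > geo.py <<'E'
from h import *
def cr(p): p=np.array(p,float).reshape(-1,2); return np.array([200,140])+(p+.5)/4-.5
E
python3 - <<'E'
from geo import *
a=grab_frame("top")
posts=px2w(a,cr([(279,125),(376,118)]),79)[:,:2]
rim=px2w(a,cr([(44,143),(608,102),(650,530),(70,577)]),72)[:,:2]
d=posts[0]-posts[1];print("posts",posts,np.linalg.norm(d),"yaw y-axis",np.arctan2(-d[0],d[1]))
print("rim",rim)
for i,j in((0,1),(3,2),(3,0),(2,1)):
    e=rim[i]-rim[j];print(np.linalg.norm(e),np.arctan2(e[1],e[0]))
caps=px2w(a,cr([(179,301),(280,392),(502,300)]),71)[:,:2]
vial=px2w(a,cr([(406,369)]),86)[:,:2];card=px2w(a,cr([(139,184)]),66)[:,:2]
yw=np.mean([np.arctan2(-(rim[i]-rim[j])[0],(rim[i]-rim[j])[1]) for i,j in((0,1),(3,2))])
X=np.array([np.cos(yw),np.sin(yw)]);Y=np.array([-X[1],X[0]])
g=posts.mean(0)+2.5*X   # posts centre assumed at x=-2.5
print("yaw",yw,"gate",g)
M=np.c_[X,Y]
for n,p in(("caps",caps),("vial",vial),("card",card),("rim",rim),("posts",posts)):print(n,p.round(1),((p-g)@M).round(1))
E
```

```text
posts [[687.20910803  -7.65371989]
 [690.99202509 -57.27325035]] 49.7635234375377 yaw y-axis 0.07609127550578741
rim [[ 678.85852657  113.44467623]
 [ 701.26391667 -178.40448656]
 [ 482.02905642 -195.43417215]
 [ 458.09692864   96.95949124]]
292.70793519190545 1.647416482236486
293.3714388557579 1.6524632781163457
221.37625085575104 -3.067056839712275
219.89527994246149 -3.0640705042318217
yaw 0.07914355338151938 gate [691.59274102 -32.26583273]
caps [[ 597.5   43.1]
 [ 551.5   -8.4]
 [ 598.5 -121.7]] [[ -87.8   82.6]
 [-137.8   34.9]
 [ -99.9  -81.8]]
vial [[562.8 -70.9]] [[-131.5  -28.3]]
card [[658.4  64.5]] [[-25.4  99.1]]
rim [[ 678.9  113.4]
 [ 701.3 -178.4]
 [ 482.  -195.4]
 [ 458.1   97. ]] [[  -1.2  146.3]
 [  -1.9 -146.4]
 [-221.8 -146.1]
 [-222.5  147.3]]
posts [[687.2  -7.7]
 [691.  -57.3]] [[ -2.4  24.9]
 [ -2.6 -24.9]]
```

```bash
cat > plan.py <<'E'
from geo import *
yw=0.0786; G=np.array([686.6,-32.7]); X=np.array([np.cos(yw),np.sin(yw)]);Y=np.array([-X[1],X[0]])
g2w=lambda p: G+p[0]*X+p[1]*Y
w2g=lambda p: np.array([(np.array(p)-G)@X,(np.array(p)-G)@Y])
OFF=23  # TCP to cap centre along push
def tcp(c,th,sgn,off=OFF):
    "TCP world xy and yaw for cap centre c (gate), heading th (gate), sgn -1 pushes along tool -x"
    p=g2w(np.array(c)-off*np.array([np.cos(th),np.sin(th)])); return p, th+yw+(np.pi if sgn<0 else 0)
def arc(c,th,R,n):
    "cap arc from c, heading th to 0, radius R"
    s=-np.sign(th); cen=np.array(c)+R*s*np.array([-np.sin(th),np.cos(th)])
    return [(cen-R*s*np.array([-np.sin(t),np.cos(t)]),t) for t in np.linspace(th,0,n+1)[1:]]
def now():
    s=sense(); print("t",round(s["clock"],2),"pos",s["eef_pos"].round(1),"gate",w2g(s["eef_pos"][:2]).round(1),"yaw",round(s["tcp_rot"][2],3),"F",s["contact_force"].round(1),"op",round(85.4*s["opening"],1))
    return s["eef_pos"].copy(),s["tcp_rot"][2]
def rows(way,z,start=None,nd=0):
    "way: list of (xy,yaw) one per row, z list or number"
    p,y=start or now(); p=np.array(p)
    out=[]
    for i,(q,a) in enumerate(way):
        zz=z[i] if np.ndim(z) else z
        d=np.array([*q,zz])-p
        tx=np.array([np.cos(y),np.sin(y),0]);ty=np.array([np.sin(y),-np.cos(y),0])
        r=[round(float(d@tx),nd),round(float(d@ty),nd),round(float(-d[2]),nd)]
        t=round(float(-((a-y+np.pi)%(2*np.pi)-np.pi)),2); t=max(-.12,min(.12,t))
        out.append((r,t)); p=p+r[0]*tx+r[1]*ty+np.array([0,0,-r[2]]); y-=t
    for k in range(0,len(out),8):
        print(" ".join(f"{r[0]:g},{r[1]:g},{r[2]:g};{t:g}" for r,t in out[k:k+8]))
    print("end",p.round(1),round(y,3)); return p,y
def lin(a,b,n):
    (p,u),(q,v)=a,b; v=u+((v-u+np.pi)%(2*np.pi)-np.pi)
    return [(np.array(p)+(np.array(q)-p)*k,u+(v-u)*k) for k in np.arange(1,n+1)/n]
def linz(a,b,n): return list(np.linspace(a,b,n+1)[1:])
E
python3 - <<'E'
from plan import *
p,y=now()
th=-1.22
t=tcp((-83,83),th,-1,48)
print(t)
w=lin((p[:2],y),t,24); rows(w,linz(p[2],120,24),(p,y))
E
```

```text
t 0.2 pos [171.9 600.6 238.8] gate [-463.4  671.8] yaw 2.863 F [ 0.1 -0.2 -0.2] op 85.6
(array([577.3557122 ,  87.16908926]), 2.000192653589793)
-22,-16,5;0.04 -23,-15,5;0.03 -23,-14,5;0.04 -24,-14,5;0.03 -24,-12,5;0.04 -25,-12,5;0.04 -25,-11,5;0.03 -25,-10,5;0.04
-26,-9,5;0.03 -26,-8,5;0.04 -26,-7,4;0.04 -27,-6,5;0.03 -26,-5,5;0.04 -27,-4,5;0.03 -27,-4,5;0.04 -28,-2,5;0.04
-27,-1,5;0.03 -27,-1,5;0.04 -27,1,5;0.03 -28,2,5;0.04 -27,2,5;0.03 -27,4,5;0.04 -27,4,5;0.04 -26,6,5;0.03
end [577.4  87.5 119.8] 2.003
```

Emit:
step_arm(
  motion=[
    {"claw": 18,"delta_pos": [-22,-16,5],"turn": 0.04},
    {"claw": 18,"delta_pos": [-23,-15,5],"turn": 0.03},
    {"claw": 18,"delta_pos": [-23,-14,5],"turn": 0.04},
    {"claw": 18,"delta_pos": [-24,-14,5],"turn": 0.03},
    {"claw": 18,"delta_pos": [-24,-12,5],"turn": 0.04},
    {"claw": 18,"delta_pos": [-25,-12,5],"turn": 0.04},
    {"claw": 18,"delta_pos": [-25,-11,5],"turn": 0.03},
    {"claw": 18,"delta_pos": [-25,-10,5],"turn": 0.04},
  ],
)

```text
clock: 0.87
eef_pos: [307.6, 428.3, 199.0]
tcp_rot: [-3.141, 0.0, 2.572]
contact_force: [0.4, -0.3, -0.3]
opening: 0.212
grasp_force: 0.0
```

Emit:
step_arm(
  motion=[
    {"claw": 18,"delta_pos": [-26,-9,5],"turn": 0.03},
    {"claw": 18,"delta_pos": [-26,-8,5],"turn": 0.04},
    {"claw": 18,"delta_pos": [-26,-7,4],"turn": 0.04},
    {"claw": 18,"delta_pos": [-27,-6,5],"turn": 0.03},
    {"claw": 18,"delta_pos": [-26,-5,5],"turn": 0.04},
    {"claw": 18,"delta_pos": [-27,-4,5],"turn": 0.03},
    {"claw": 18,"delta_pos": [-27,-4,5],"turn": 0.04},
    {"claw": 18,"delta_pos": [-28,-2,5],"turn": 0.04},
  ],
)

```text
clock: 1.53
eef_pos: [443.1, 257.0, 160.0]
tcp_rot: [-3.141, -0.0, 2.281]
contact_force: [-0.0, 0.1, -0.4]
opening: 0.207
grasp_force: 0.0
```

Emit:
step_arm(
  motion=[
    {"claw": 18,"delta_pos": [-27,-1,5],"turn": 0.03},
    {"claw": 18,"delta_pos": [-27,-1,5],"turn": 0.04},
    {"claw": 18,"delta_pos": [-27,1,5],"turn": 0.03},
    {"claw": 18,"delta_pos": [-28,2,5],"turn": 0.04},
    {"claw": 18,"delta_pos": [-27,2,5],"turn": 0.03},
    {"claw": 18,"delta_pos": [-27,4,5],"turn": 0.04},
    {"claw": 18,"delta_pos": [-27,4,5],"turn": 0.04},
    {"claw": 18,"delta_pos": [-26,6,5],"turn": 0.03},
  ],
)

```text
clock: 2.2
eef_pos: [578.1, 86.4, 119.9]
tcp_rot: [-3.141, -0.0, 2.001]
contact_force: [-0.2, 0.0, 0.1]
opening: 0.209
grasp_force: 0.0
```

```bash
python3 - <<'E'
from plan import *
p,y=now()
b=grab_frame("side");a=grab_frame("top")
# mark expected tips (pads' edges, 18 apart) in side crop
im=b["img"].copy()
save("s1.png",cv2.resize(im[130:310,150:360],None,fx=3.5,fy=3.5,interpolation=cv2.INTER_CUBIC))
p,y=now()
t=tcp((-83,83),-1.22,-1,42)
w=lin((p[:2],y),t,6); rows(w,linz(p[2],72,6),(p,y))
E
```

```text
t 2.2 pos [578.1  86.4 119.9] gate [-98.8 127.2] yaw 2.001 F [-0.2  0.   0.1] op 17.9
t 2.3 pos [579.4  85.1 119.6] gate [-97.6 125.9] yaw 1.999 F [-0.3  0.1 -0.4] op 18.1
-1,-0,8;-0 -0,-0,8;-0 -1,-0,8;-0 -0,-1,8;-0 -1,0,8;-0 -0,0,8;-0
end [579.7  82.   71.6] 1.999
```

View pics/s1.png

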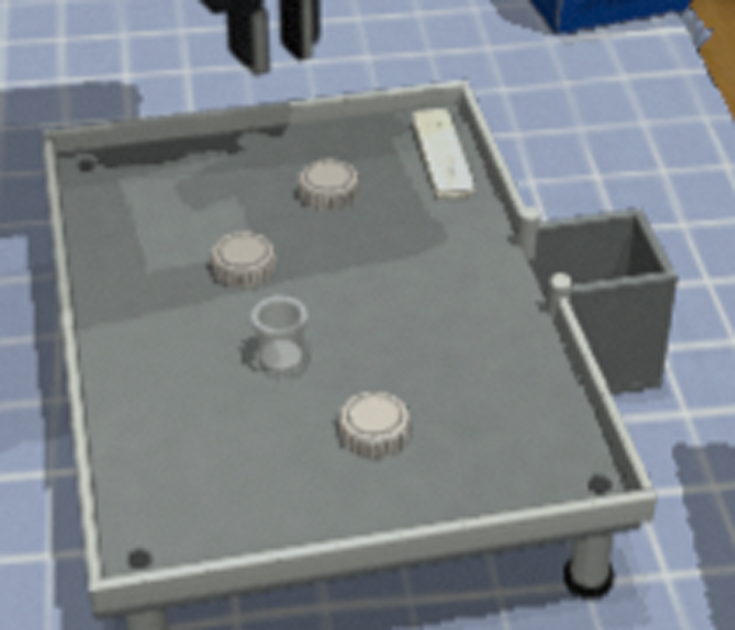

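The side view shows the closed-up fingers hovering over the left rim behind the left-hand cap, around (275,50) in the crop. The caps, vial and card stand as measured. Next I descend.

Emit:
step_arm(
  motion=[
    {"claw": 18,"delta_pos": [-1,0,8],"turn": 0},
    {"claw": 18,"delta_pos": [0,0,8],"turn": 0},
    {"claw": 18,"delta_pos": [-1,-1,8],"turn": 0},
    {"claw": 18,"delta_pos": [0,0,8],"turn": 0},
    {"claw": 18,"delta_pos": [-1,0,8],"turn": 0},
    {"claw": 18,"delta_pos": [0,0,8],"turn": 0},
  ],
)

```text
clock: 2.8
eef_pos: [577.5, 85.0, 71.3]
tcp_rot: [-3.141, -0.0, 2.004]
contact_force: [-0.2, -0.1, -0.1]
opening: 0.212
grasp_force: 0.0
```

```bash
python3 - <<'E'
from plan import *
b=grab_frame("side")
save("s2.png",cv2.resize(b["img"][130:230,190:340],None,fx=5,fy=5,interpolation=cv2.INTER_CUBIC))
p,y=now()
th=-1.22;c0=np.array([-83,83.]);u=np.array([np.cos(th),np.sin(th)])
R=30; c1=c0+u*(83-R*(1-np.cos(th)))/-u[1]; A=arc(c1,th,R,16)
print(c1,A[-1])
w=lin((p[:2],y),tcp(c0,th,-1),4)+lin(tcp(c0,th,-1),tcp(c1,th,-1),12)+[tcp(c,t,-1) for c,t in A]
rows(w,72,(p,y))
E
```

```text
t 2.85 pos [576.6  84.8  69.9] gate [-100.4  125.8] yaw 2.003 F [-1.  -0.7 -1.4] op 18.2
[-59.83312593  19.69062761] (array([-31.66014524,   0.        ]), np.float64(0.0))
-6,0,-2;0 -6,1,-0;0 -5,0,-0;0 -6,1,-0;0 -6,-0,-0;0 -5,-0,-0;0 -6,-0,-0;0 -6,-1,-0;0
-5,0,-0;0 -6,0,-0;0 -5,0,-0;0 -6,0,-0;0 -6,0,-0;0 -5,0,-0;0 -6,0,-0;0 -6,0,-0;0
-2,-1,-0;-0.07 -2,-2,-0;-0.08 -3,-2,-0;-0.08 -2,-1,-0;-0.07 -2,-2,-0;-0.08 -3,-2,-0;-0.07 -2,-1,-0;-0.08 -2,-2,-0;-0.08
-3,-2,-0;-0.07 -2,-1,-0;-0.08 -2,-2,-0;-0.08 -3,-2,-0;-0.07 -2,-1,-0;-0.08 -2,-2,-0;-0.07 -3,-2,-0;-0.08 -2,-1,-0;-0.08
end [631.9 -36.7  71.9] 3.223
```

View pics/s2.png

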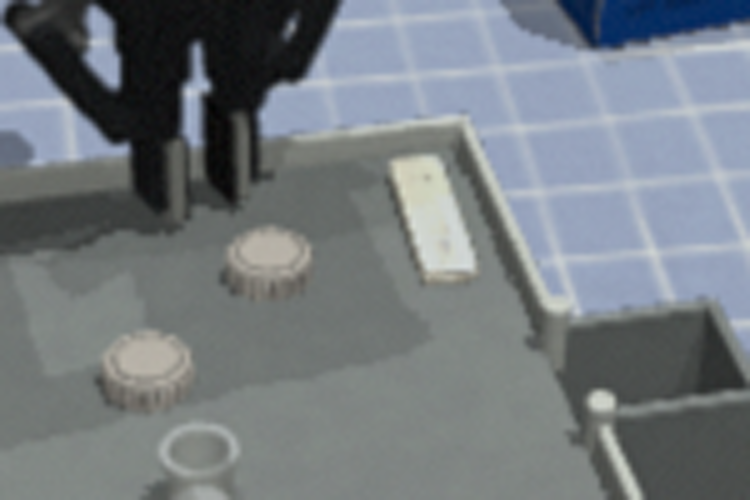

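The fingers are down on the deck behind the left cap: tips near (175,215) and (240,200), cap at (268,262). Now I push.

Emit:
step_arm(
  motion=[
    {"claw": 18,"delta_pos": [-6,0,-2],"turn": 0},
    {"claw": 18,"delta_pos": [-6,1,0],"turn": 0},
    {"claw": 18,"delta_pos": [-5,0,0],"turn": 0},
    {"claw": 18,"delta_pos": [-6,1,0],"turn": 0},
    {"claw": 18,"delta_pos": [-6,0,0],"turn": 0},
    {"claw": 18,"delta_pos": [-5,0,0],"turn": 0},
    {"claw": 18,"delta_pos": [-6,0,0],"turn": 0},
    {"claw": 18,"delta_pos": [-6,-1,0],"turn": 0},
  ],
)

```text
clock: 3.52
eef_pos: [598.4, 42.7, 74.4]
tcp_rot: [3.141, 0.0, 2.003]
contact_force: [0.5, 0.3, 0.7]
opening: 0.214
grasp_force: 0.2
```

Emit:
step_arm(
  motion=[
    {"claw": 18,"delta_pos": [-5,0,0],"turn": 0},
    {"claw": 18,"delta_pos": [-6,0,0],"turn": 0},
    {"claw": 18,"delta_pos": [-5,0,0],"turn": 0},
    {"claw": 18,"delta_pos": [-6,0,0],"turn": 0},
    {"claw": 18,"delta_pos": [-6,0,0],"turn": 0},
    {"claw": 18,"delta_pos": [-5,0,0],"turn": 0},
    {"claw": 18,"delta_pos": [-5,0,0],"turn": 0},
    {"claw": 18,"delta_pos": [-4,0,0],"turn": 0},
  ],
)

```text
clock: 4.18
eef_pos: [615.8, 4.6, 74.3]
tcp_rot: [-3.142, 0.0, 2.003]
contact_force: [-0.3, 0.0, 0.9]
opening: 0.207
grasp_force: 0.2
```

```bash
python3 - <<'E'
from plan import *
a=grab_frame("top");b=grab_frame("side")
save("ts3.png",np.hstack([cv2.resize(a["img"][140:290,200:370],(400,353),interpolation=cv2.INTER_CUBIC),cv2.resize(b["img"][130:280,180:350],(400,353),interpolation=cv2.INTER_CUBIC)]))
p,y=now()
c=w2g(p[:2])+23*np.array([np.cos(y-np.pi-yw),np.sin(y-np.pi-yw)]);print("cap est",c)
print("cap est px top crop", (w2px(a,[[*g2w(c),71]])-[200,140])*400/170,"side",(w2px(b,[[*g2w(c),71]])-[180,130])*400/170)
E
```

```text
t 4.28 pos [615.9   4.5  74.3] gate [-67.6  42.6] yaw 2.002 F [-0.4  0.1 -0.6] op 17.7
cap est [-59.6341924   21.02417916]
cap est px top crop [[173.11817476 144.27936007]] side [[197.83152913 165.17485667]]
```

View pics/ts3.png

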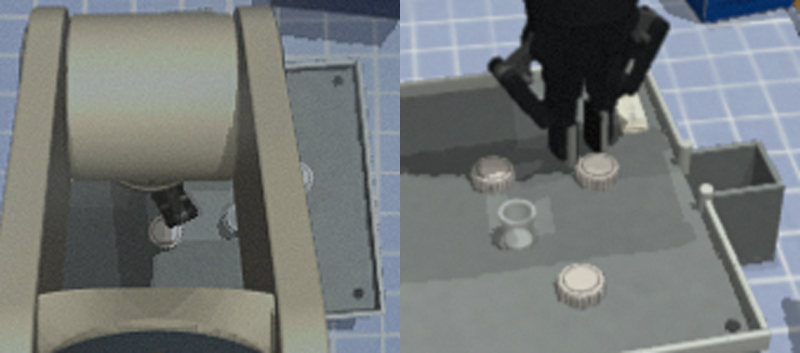

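The side view shows cap A nested in front of the fingertips at (598,167), within 2 px of the prediction (598,165). The rest is undisturbed. Next comes the arc.

```bash
python3 - <<'E'
from plan import *
p,y=now()
c=np.array([-59.6,21.]);A=arc(c,-1.22,32,16);print(A[-1])
w=[tcp(c,t,-1) for c,t in A]
w+=lin(w[-1],tcp((-12,0),0,-1),4)+lin(tcp((-12,0),0,-1),tcp((9,0),0,-1),4)
rows(w,72.5,(p,y))
E
```

```text
t 4.28 pos [615.9   4.5  74.3] gate [-67.6  42.6] yaw 2.002 F [-0.4  0.1 -0.6] op 17.7
(array([-2.95488206e+01, -3.33611789e-03]), np.float64(0.0))
-3,-2,2;-0.07 -2,-1,-0;-0.08 -3,-2,-0;-0.08 -2,-2,-0;-0.07 -3,-1,-0;-0.08 -2,-2,-0;-0.08 -3,-1,-0;-0.07 -2,-2,-0;-0.08
-3,-2,-0;-0.07 -2,-1,-0;-0.08 -3,-2,-0;-0.08 -2,-2,-0;-0.07 -3,-1,-0;-0.08 -2,-2,-0;-0.08 -3,-2,-0;-0.07 -2,-1,-0;-0.08
-4,-0,-0;0 -5,-0,-0;0 -4,-0,-0;0 -5,-0,-0;0 -5,-0,-0;0 -5,-0,-0;0 -5,-0,-0;0 -6,-0,-0;0
end [673.  -33.4  72.3] 3.222
```

Emit:
step_arm(
  motion=[
    {"claw": 18,"delta_pos": [-3,-2,2],"turn": -0.07},
    {"claw": 18,"delta_pos": [-2,-1,0],"turn": -0.08},
    {"claw": 18,"delta_pos": [-3,-2,0],"turn": -0.08},
    {"claw": 18,"delta_pos": [-2,-2,0],"turn": -0.07},
    {"claw": 18,"delta_pos": [-3,-1,0],"turn": -0.08},
    {"claw": 18,"delta_pos": [-2,-2,0],"turn": -0.08},
    {"claw": 18,"delta_pos": [-3,-1,0],"turn": -0.07},
    {"claw": 18,"delta_pos": [-2,-2,0],"turn": -0.08},
  ],
)

```text
clock: 4.95
eef_pos: [618.3, -18.2, 72.2]
tcp_rot: [-3.142, -0.0, 2.616]
contact_force: [-0.4, 0.6, -0.1]
opening: 0.209
grasp_force: 0.0
```

Emit:
step_arm(
  motion=[
    {"claw": 18,"delta_pos": [-3,-2,0],"turn": -0.07},
    {"claw": 18,"delta_pos": [-2,-1,0],"turn": -0.08},
    {"claw": 18,"delta_pos": [-3,-2,0],"turn": -0.08},
    {"claw": 18,"delta_pos": [-2,-2,0],"turn": -0.07},
    {"claw": 18,"delta_pos": [-3,-1,0],"turn": -0.08},
    {"claw": 18,"delta_pos": [-2,-2,0],"turn": -0.08},
    {"claw": 18,"delta_pos": [-3,-2,0],"turn": -0.07},
    {"claw": 18,"delta_pos": [-2,-1,0],"turn": -0.08},
  ],
)

```text
clock: 5.62
eef_pos: [633.9, -35.9, 72.2]
tcp_rot: [-3.142, -0.0, -3.057]
contact_force: [-1.3, -0.2, -0.7]
opening: 0.211
grasp_force: 0.1
```

```bash
python3 - <<'E'
from plan import *
b=grab_frame("side")
save("s4.png",cv2.resize(b["img"][130:280,180:350],None,fx=3,fy=3,interpolation=cv2.INTER_CUBIC))
p,y=now()
c=w2g(p[:2])+23*np.array([np.cos(y-np.pi-yw),np.sin(y-np.pi-yw)]);print("cap est",c,(w2px(b,[[*g2w(c),71]])-[180,130])*3)
E
```

```text
t 5.67 pos [634.2 -36.   72.2] gate [-52.5   0.8] yaw -3.051 F [ 0.8  1.1 -0.4] op 18.5
cap est [-29.46025336   1.05356001] [[314.94524582 226.27170613]]
```

View pics/s4.png

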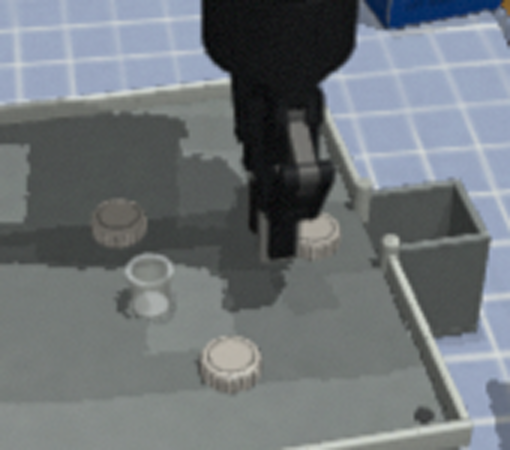

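Cap A sits in front of the gate at (317,231), as predicted. Now the straight push through.

Emit:
step_arm(
  motion=[
    {"claw": 18,"delta_pos": [-4,-1,0],"turn": 0},
    {"claw": 16,"delta_pos": [-5,0,0],"turn": 0},
    {"claw": 14,"delta_pos": [-5,0,0],"turn": 0},
    {"claw": 12,"delta_pos": [-5,0,0],"turn": 0},
    {"claw": 8,"delta_pos": [-5,0,0],"turn": 0},
    {"claw": 7,"delta_pos": [-5,0,0],"turn": 0},
    {"claw": 7,"delta_pos": [-5,0,0],"turn": 0},
    {"claw": 7,"delta_pos": [-4,0,0],"turn": 0},
  ],
)

```text
clock: 6.33
eef_pos: [672.5, -33.7, 72.3]
tcp_rot: [-3.142, 0.0, -3.06]
contact_force: [0.1, -0.5, -0.0]
opening: 0.08
grasp_force: 0.0
```

Emit:
step_arm(
  motion=[
    {"claw": 7,"delta_pos": [0,0,0],"turn": 0},
    {"claw": 7,"delta_pos": [0,0,0],"turn": 0},
    {"claw": 7,"delta_pos": [0,0,0],"turn": 0},
  ],
)

```text
clock: 6.58
eef_pos: [671.5, -33.8, 72.1]
tcp_rot: [3.142, -0.0, -3.06]
contact_force: [-0.1, -0.7, 0.3]
opening: 0.081
grasp_force: 0.0
```

```bash
python3 - <<'E'
from plan import *
b=grab_frame("side")
save("s5.png",cv2.resize(b["img"][130:280,180:350],None,fx=3,fy=3,interpolation=cv2.INTER_CUBIC))
p,y=now()
E
```

```text
t 6.63 pos [671.5 -33.8  72.2] gate [-15.1   0.1] yaw -3.06 F [ 0.1 -0.2  0.4] op 6.9
```

View pics/s5.png

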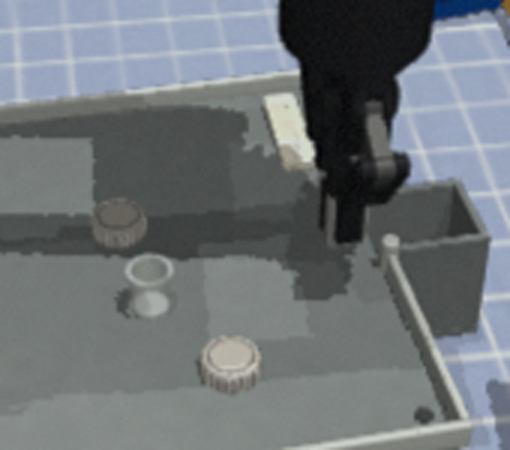

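The cap is no longer on the deck ahead of the fingers at (345,225), so it has most likely dropped. I'll check numerically while travelling to cap B.

```bash
python3 - <<'E'
from plan import *
p,y=now()
th=-.38; t=tcp((-133,35),th,-1,44)
here=(p[:2],y)
w=[here]*2+lin(here,t,8)+[t]*6
rows(w,[92,112]+[112]*8+linz(112,72.5,6),(p,y))
E
```

```text
t 6.63 pos [671.5 -33.8  72.2] gate [-15.1   0.1] yaw -3.06 F [ 0.1 -0.2  0.4] op 6.9
0,0,-20;-0 0,0,-20;-0 20,6,0;0.05 20,6,0;0.05 20,4,0;0.04 21,4,0;0.05 21,3,0;0.05 20,1,0;0.05
21,1,0;0.04 21,-1,0;0.05 0,0,7;0 0,0,6;0 0,0,7;0 0,0,7;0 0,0,6;0 0,0,7;0
end [509.2   4.5  72.2] -3.44
```

Emit:
step_arm(
  motion=[
    {"claw": 7,"delta_pos": [0,0,-20],"turn": 0},
    {"claw": 7,"delta_pos": [0,0,-20],"turn": 0},
    {"claw": 18,"delta_pos": [20,6,0],"turn": 0.05},
    {"claw": 18,"delta_pos": [20,6,0],"turn": 0.05},
    {"claw": 18,"delta_pos": [20,4,0],"turn": 0.04},
    {"claw": 18,"delta_pos": [21,4,0],"turn": 0.05},
    {"claw": 18,"delta_pos": [21,3,0],"turn": 0.05},
    {"claw": 18,"delta_pos": [20,1,0],"turn": 0.05},
  ],
)

```text
clock: 7.3
eef_pos: [548.9, -4.8, 112.3]
tcp_rot: [3.142, -0.0, 2.93]
contact_force: [0.7, 0.6, 0.5]
opening: 0.211
grasp_force: 0.0
```

Emit:
step_arm(
  motion=[
    {"claw": 18,"delta_pos": [21,1,0],"turn": 0.04},
    {"claw": 18,"delta_pos": [21,-1,0],"turn": 0.05},
    {"claw": 18,"delta_pos": [0,0,7],"turn": 0},
    {"claw": 18,"delta_pos": [0,0,6],"turn": 0},
    {"claw": 18,"delta_pos": [0,0,7],"turn": 0},
    {"claw": 18,"delta_pos": [0,0,7],"turn": 0},
    {"claw": 18,"delta_pos": [0,0,6],"turn": 0},
    {"claw": 18,"delta_pos": [0,0,7],"turn": 0},
  ],
)

```text
clock: 7.97
eef_pos: [509.9, 4.3, 71.4]
tcp_rot: [-3.142, -0.0, 2.843]
contact_force: [-1.3, -0.5, 0.3]
opening: 0.209
grasp_force: 0.0
```

```bash
python3 - <<'E'
from plan import *
a=grab_frame("top");b=grab_frame("side")
save("st6.png",np.hstack([cv2.resize(a["img"][130:220,240:330],(400,400),interpolation=cv2.INTER_CUBIC),cv2.resize(b["img"][130:280,180:330],(400,400),interpolation=cv2.INTER_CUBIC)]))
p,y=now()
th=-.38;c0=np.array([-133,35.]);c1=np.array([-56,4.3]);A=arc(c1,th,60,8)
print(A[-1])
w=lin((p[:2],y),tcp(c0,th,-1),4)+lin(tcp(c0,th,-1),tcp(c1,th,-1),14)+[tcp(c,t,-1) for c,t in A]
w+=lin(w[-1],tcp((-27,0),0,-1),2)
rows(w,72.5,(p,y))
E
```

```text
t 8.07 pos [508.9   4.4  70.8] gate [-174.2   50.9] yaw 2.843 F [-0.  -1.  -0.9] op 18.4
(array([-3.37447718e+01,  1.98781346e-02]), np.float64(0.0))
-5,0,-2;0 -6,0,0;0 -5,0,0;0 -5,0,0;0 -6,0,0;0 -6,0,0;0 -6,0,0;0 -6,0,0;0
-6,0,0;0 -6,0,0;0 -6,0,0;0 -6,0,0;0 -5,0,0;0 -6,0,0;0 -6,0,0;0 -6,0,0;0
-6,0,0;0 -6,0,0;0 -3,-1,0;-0.04 -3,-1,0;-0.05 -3,-1,0;-0.05 -3,-1,0;-0.05 -3,-1,0;-0.04 -2,-1,0;-0.05
-3,-1,0;-0.05 -3,-1,0;-0.05 -4,0,0;0 -3,0,0;0
end [636.8 -36.7  72.8] 3.223
```

View pics/st6.png

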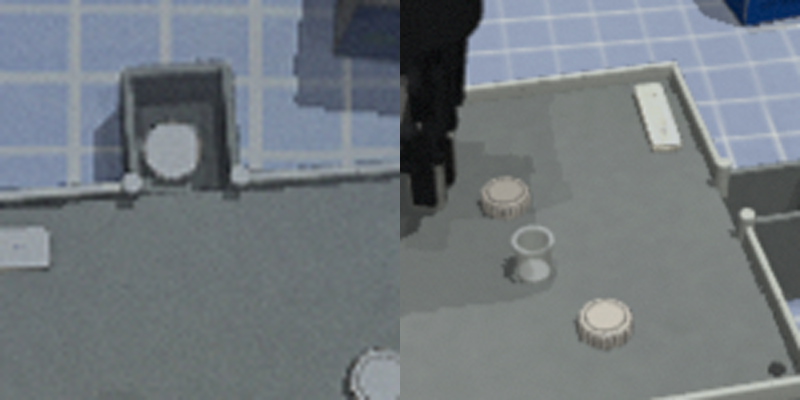

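The top view shows cap A flat in the slot at (172,150). The right half shows the fingers behind cap B at (505,197), with the vial and card untouched. Now I push B.

Emit:
step_arm(
  motion=[
    {"claw": 18,"delta_pos": [-5,0,-2],"turn": 0},
    {"claw": 18,"delta_pos": [-6,0,0],"turn": 0},
    {"claw": 18,"delta_pos": [-5,0,0],"turn": 0},
    {"claw": 18,"delta_pos": [-5,0,0],"turn": 0},
    {"claw": 18,"delta_pos": [-6,0,0],"turn": 0},
    {"claw": 18,"delta_pos": [-6,0,0],"turn": 0},
    {"claw": 18,"delta_pos": [-6,0,0],"turn": 0},
    {"claw": 18,"delta_pos": [-6,0,0],"turn": 0},
  ],
)

```text
clock: 8.73
eef_pos: [553.1, -9.0, 74.3]
tcp_rot: [3.142, 0.0, 2.843]
contact_force: [-0.3, -0.0, 0.0]
opening: 0.209
grasp_force: 0.2
```

Emit:
step_arm(
  motion=[
    {"claw": 18,"delta_pos": [-6,0,0],"turn": 0},
    {"claw": 18,"delta_pos": [-6,0,0],"turn": 0},
    {"claw": 18,"delta_pos": [-6,0,0],"turn": 0},
    {"claw": 18,"delta_pos": [-6,0,0],"turn": 0},
    {"claw": 18,"delta_pos": [-5,0,0],"turn": 0},
    {"claw": 18,"delta_pos": [-6,0,0],"turn": 0},
    {"claw": 18,"delta_pos": [-6,0,0],"turn": 0},
    {"claw": 18,"delta_pos": [-6,0,0],"turn": 0},
  ],
)

```text
clock: 9.4
eef_pos: [597.9, -22.8, 74.3]
tcp_rot: [-3.142, 0.0, 2.843]
contact_force: [0.5, 0.4, 0.0]
opening: 0.209
grasp_force: 0.2
```

Emit:
step_arm(
  motion=[
    {"claw": 18,"delta_pos": [-6,0,0],"turn": 0},
    {"claw": 18,"delta_pos": [-6,0,0],"turn": 0},
    {"claw": 18,"delta_pos": [-3,-1,0],"turn": -0.04},
    {"claw": 18,"delta_pos": [-3,-1,0],"turn": -0.05},
    {"claw": 18,"delta_pos": [-3,-1,0],"turn": -0.05},
    {"claw": 18,"delta_pos": [-3,-1,0],"turn": -0.05},
    {"claw": 18,"delta_pos": [-3,-1,0],"turn": -0.04},
    {"claw": 18,"delta_pos": [-2,-1,0],"turn": -0.05},
  ],
)

```text
clock: 10.07
eef_pos: [625.0, -35.5, 74.3]
tcp_rot: [-3.142, 0.0, 3.125]
contact_force: [-0.1, -0.4, 0.3]
opening: 0.208
grasp_force: 0.2
```

Emit:
step_arm(
  motion=[
    {"claw": 18,"delta_pos": [-3,-1,0],"turn": -0.05},
    {"claw": 18,"delta_pos": [-3,-1,0],"turn": -0.05},
    {"claw": 18,"delta_pos": [-4,0,0],"turn": 0},
    {"claw": 18,"delta_pos": [-3,0,0],"turn": 0},
  ],
)

```text
clock: 10.4
eef_pos: [638.0, -36.8, 74.3]
tcp_rot: [-3.142, 0.0, -3.062]
contact_force: [0.1, -0.1, 1.1]
opening: 0.212
grasp_force: 0.2
```

```bash
cat > blob.py <<'E'
from plan import *
def blobs():
    "white cap/card tops in the side view, as gate coordinates (plane z=70)"
    b=grab_frame("side"); im=b["img"]; m=((im.min(2)>125)*255).astype(np.uint8)
    n,l,s,c=cv2.connectedComponentsWithStats(m)
    for i in range(1,n):
        if s[i,4]>25:
            q=w2g(px2w(b,[c[i]],70)[0,:2])
            if -225<q[0]<60 and abs(q[1])<150: print("blob",s[i,4],c[i].round(1),q.round(1))
E
python3 - <<'E'
from blob import *
p,y=now(); print("cap est",w2g(p[:2])+23*np.array([np.cos(y-np.pi-yw),np.sin(y-np.pi-yw)])); blobs()
E
```

```text
t 10.4 pos [638.  -36.8  74.3] gate [-48.8  -0.2] yaw -3.062 F [ 0.1 -0.1  1.1] op 18.1
cap est [-25.75957108  -0.20378521]
blob 45 [241.1 166.3] [-78.4 123.5]
blob 45 [257.  182.4] [-60.4  71.4]
blob 114 [288.5 206.8] [-24.5  -2.4]
blob 981 [244.8 236. ] [-106.8  -53.8]
```

Emit:
step_arm(
  motion=[
    {"claw": 18,"delta_pos": [-4,0,1],"turn": 0},
    {"claw": 16,"delta_pos": [-5,0,1],"turn": 0},
    {"claw": 14,"delta_pos": [-5,0,0],"turn": 0},
    {"claw": 12,"delta_pos": [-5,0,0],"turn": 0},
    {"claw": 8,"delta_pos": [-5,0,0],"turn": 0},
    {"claw": 7,"delta_pos": [-5,0,0],"turn": 0},
    {"claw": 7,"delta_pos": [-5,0,0],"turn": 0},
    {"claw": 7,"delta_pos": [-2,0,0],"turn": 0},
  ],
)

```text
clock: 11.12
eef_pos: [674.3, -33.7, 72.3]
tcp_rot: [-3.141, 0.001, -3.06]
contact_force: [0.0, -0.5, 0.1]
opening: 0.081
grasp_force: 0.0
```

Emit:
step_arm(
  motion=[
    {"claw": 7,"delta_pos": [0,0,0],"turn": 0},
    {"claw": 7,"delta_pos": [0,0,0],"turn": 0},
    {"claw": 7,"delta_pos": [0,0,0],"turn": 0},
  ],
)

```text
clock: 11.37
eef_pos: [673.0, -33.7, 72.2]
tcp_rot: [3.142, -0.0, -3.06]
contact_force: [0.9, 0.1, -0.4]
opening: 0.08
grasp_force: 0.0
```

```bash
python3 - <<'E'
from blob import *
p,y=now(); blobs()
th=1.05; c0=np.array([-95,-82.]); t=tcp(c0,th,1,44); here=(p[:2],y)
print(t)
w=[here]*2+lin(here,t,18)+[t]*6
rows(w,[92,112]+[112]*18+linz(112,73.5,6),(p,y))
E
```

```text
t 11.37 pos [673.  -33.7  72.2] gate [-13.6   0. ] yaw -3.06 F [ 0.9  0.1 -0.4] op 6.9
blob 277 [276.1 172.2] [-21.1  93.2]
blob 197 [229.2 224.7] [-125.6  -24.3]
blob 1010 [262.4 234.3] [-80.  -55.9]
(array([ 579.50314281, -161.67396302]), 1.1286)
0,0,-20;-0 0,0,-20;-0 6,-7,0;0.12 5,-7,0;0.11 4,-8,0;0.12 3,-8,0;0.12 2,-8,0;0.11 1,-9,0;0.12
0,-9,0;0.11 -1,-9,0;0.12 -1,-8,0;0.12 -3,-9,0;0.11 -4,-8,0;0.12 -5,-7,0;0.12 -5,-7,0;0.11 -7,-6,0;0.12
-7,-5,0;0.12 -7,-5,0;0.11 -8,-3,0;0.12 -9,-3,0;0.11 0,0,7;0 0,0,6;0 0,0,6;0 0,0,7;0
0,0,6;0 0,0,7;0
end [ 579.4 -161.8   73.2] -5.15
```

Emit:
step_arm(
  motion=[
    {"claw": 7,"delta_pos": [0,0,-20],"turn": 0},
    {"claw": 7,"delta_pos": [0,0,-20],"turn": 0},
    {"claw": 7,"delta_pos": [6,-7,0],"turn": 0.12},
    {"claw": 7,"delta_pos": [5,-7,0],"turn": 0.11},
    {"claw": 7,"delta_pos": [4,-8,0],"turn": 0.12},
    {"claw": 18,"delta_pos": [3,-8,0],"turn": 0.12},
    {"claw": 18,"delta_pos": [2,-8,0],"turn": 0.11},
    {"claw": 18,"delta_pos": [1,-9,0],"turn": 0.12},
  ],
)

```text
clock: 12.08
eef_pos: [641.9, -76.5, 112.4]
tcp_rot: [3.142, 0.0, 2.517]
contact_force: [-0.5, -0.1, -0.2]
opening: 0.207
grasp_force: 0.0
```

Emit:
step_arm(
  motion=[
    {"claw": 18,"delta_pos": [0,-9,0],"turn": 0.11},
    {"claw": 18,"delta_pos": [-1,-9,0],"turn": 0.12},
    {"claw": 18,"delta_pos": [-1,-8,0],"turn": 0.12},
    {"claw": 18,"delta_pos": [-3,-9,0],"turn": 0.11},
    {"claw": 18,"delta_pos": [-4,-8,0],"turn": 0.12},
    {"claw": 18,"delta_pos": [-5,-7,0],"turn": 0.12},
    {"claw": 18,"delta_pos": [-5,-7,0],"turn": 0.11},
    {"claw": 18,"delta_pos": [-7,-6,0],"turn": 0.12},
  ],
)

```text
clock: 12.75
eef_pos: [599.9, -133.7, 112.4]
tcp_rot: [-3.141, -0.0, 1.587]
contact_force: [-1.0, 0.2, 0.8]
opening: 0.214
grasp_force: 0.0
```

Emit:
step_arm(
  motion=[
    {"claw": 18,"delta_pos": [-7,-5,0],"turn": 0.12},
    {"claw": 18,"delta_pos": [-7,-5,0],"turn": 0.11},
    {"claw": 18,"delta_pos": [-6,-3,0],"turn": 0.12},
    {"claw": 18,"delta_pos": [-7,-3,0],"turn": 0.11},
  ],
)

```text
clock: 13.08
eef_pos: [580.3, -158.3, 112.4]
tcp_rot: [3.141, -0.0, 1.127]
contact_force: [-0.1, -0.3, 0.1]
opening: 0.209
grasp_force: 0.0
```

```bash
python3 - <<'E'
from blob import *
p,y=now(); blobs()
a=grab_frame("top");b=grab_frame("side")
save("st7.png",np.hstack([cv2.resize(a["img"][120:270,230:380],(400,400),interpolation=cv2.INTER_CUBIC),cv2.resize(b["img"][130:280,200:350],(400,400),interpolation=cv2.INTER_CUBIC)]))
p,y=now()
t=tcp((-95,-82),1.05,1,40)
rows(lin((p[:2],y),t,6),linz(p[2],73.5,6),(p,y))
E
```

```text
t 13.08 pos [ 580.3 -158.3  112.4] gate [-115.8 -116.9] yaw 1.127 F [-0.1 -0.3  0.1] op 17.9
blob 360 [284.2 182.4] [-14.7  61.7]
blob 111 [271.  212.3] [-55.3  -9.6]
blob 236 [246.  235.2] [-104.6  -52.4]
blob 29 [215.1 229.1] [-148.5  -29.4]
blob 58 [225.2 234.8] [-135.3  -45. ]
t 13.23 pos [ 580.4 -158.2  112.4] gate [-115.7 -116.8] yaw 1.135 F [-0.4  0.4 -0.3] op 18.1
0,0,6;0 0,0,7;0 0,0,6;0 0,0,7;0 0,1,6;0.01 0,-0,7;-0
end [ 581.3 -158.6   73.4] 1.125
```

View pics/st7.png

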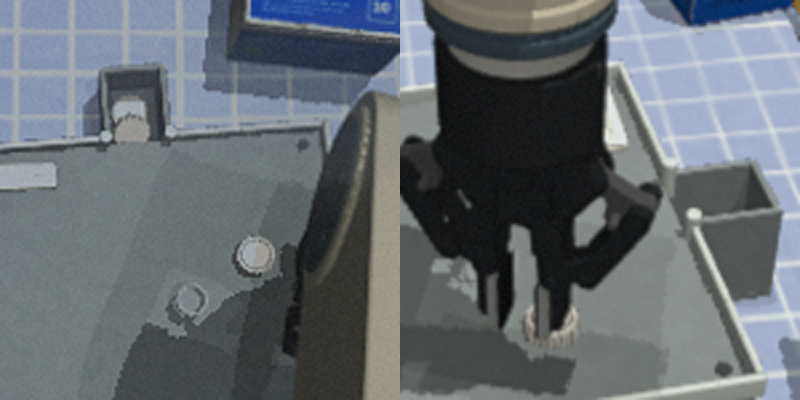

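The slot view shows the first cap at (128,112), partly covered by the second at (132,128), whose near side is cut off by the deck edge. I need to know whether the second cap is deep enough, so I'll check numerically.

```bash
python3 - <<'E'
from blob import *
a=grab_frame("top");b=grab_frame("side")
for q,z in(((-0,0),60),((0,0),30),((0,21),60),((0,-21),60),((54,0),72),((5,25),72)):print(q,z,"top",w2px(a,[[*g2w(np.array(q)),z]]).round(1),"side",w2px(b,[[*g2w(np.array(q)),z]]).round(1))
g=a["img"].mean(2).astype(int)[152:178,266:296]
for i,r in enumerate(g):print(152+i," ".join(f"{v:3d}" for v in r))
for c in((280.5,163),(279.5,167.5)):
  for z in(15,26,35,45,60):print(c,z,w2g(px2w(a,[c],z)[0,:2]).round(1))
print()
g=b["img"].mean(2).astype(int)[188:222,296:344]
for i,r in enumerate(g):print(188+i," ".join(f"{v:3d}" for v in r[::2]))
E
```

```text
(0, 0) 60 top [[281.2 172.8]] side [[302.2 208.5]]
(0, 0) 30 top [[280.5 175.2]] side [[301.2 222. ]]
(0, 21) 60 top [[271.2 173.6]] side [[298.7 200.5]]
(0, -21) 60 top [[291.2 172.1]] side [[306.  216.8]]
(54, 0) 72 top [[279.3 146.3]] side [[334.3 198.5]]
(5, 25) 72 top [[269.2 170.3]] side [[301.3 193. ]]
152 124  71 119 132  74  60  63  60  64  63  62  65  58  59  60  61  62  59  59  60  60  65  59  61  83 114 107 149 154 150
153 104  66 116 128  72  59  61  65  62  64  70  66  65  71  74  73  76  74  79  80  77  71  61  58  69 122 113 150 152 149
154 100  54 113 127  82  72  83  86  88  87  84  83  83  81  82  83  86  86  80  77  83  72  59  54  59 122 110 154 152 155
155  86  54 112 128  75  73  87  86  88  83  90  81  95  98  82  92  84  87  86  81  76  77  57  55  56 118 122 155 154 154
156  81  53 106 125  75  70  83  85  87 104 115 117 119 121 116 119  91  81  83  78  79  83  56  52  54 115 115 153 157 154
157  99  58 117 127  80  68  83  98  99 115 122 124 121 119 122 123 115  93  84  76  80  80  59  52  51 112 119 155 154 152
158  97  58 111 127  81  72  75 121 157 162 1
[... 5425 characters left out ...]

215 144 143 144 144 141  87 111 172 136  82  87  84  83  85  84  86  85  83  84  84  84  87  85 116
216 146 144 144 139 113  86 111 180 152  83  84  84  86  85  87  85  85  84  84  83  83  85  83 128
217 144 143 145 142  98  89 109 168 193  84  85  86  82  87  86  85  85  86  84  83  82  85  84 149
218 137 136 141 141 102  92 108 133 209  87  83  85  84  86  86  85  84  86  84  84  83  84  84 156
219 133 133 135 141 132 117 107 110 212  99  83  84  85  87  85  85  85  84  85  85  85  86  83 170
220 133 133 133 135 141 138 100  94 202 131  81  85  86  85  85  84  85  85  86  83  84  85  81 177
221 133 134 133 134 142 143  95  84 182 185  81  83  87  86  86  87  84  84  86  84  85  84  83 179
```

In the side view nothing white shows above the slot wall between the posts. In the top view the second cap lies tilted, with its near edge down in the slot and its far edge on cap 1. It is well below the deck. I'll continue with C.

Emit:
step_arm(
  motion=[
    {"claw": 18,"delta_pos": [0,0,6],"turn": 0},
    {"claw": 18,"delta_pos": [0,0,7],"turn": 0},
    {"claw": 18,"delta_pos": [0,0,6],"turn": 0},
    {"claw": 18,"delta_pos": [0,0,7],"turn": 0},
    {"claw": 18,"delta_pos": [0,1,6],"turn": 0.01},
    {"claw": 18,"delta_pos": [0,0,7],"turn": 0},
  ],
)

```text
clock: 13.83
eef_pos: [581.7, -158.4, 72.4]
tcp_rot: [-3.141, 0.0, 1.122]
contact_force: [0.1, -0.2, 0.8]
opening: 0.211
grasp_force: 0.0
```

```bash
python3 - <<'E'
from blob import *
p,y=now()
th=1.05;c0=np.array([-95,-82.]);c1=np.array([-56,-14.1]);A=arc(c1,th,28,14)
w=lin((p[:2],y),tcp(c0,th,1),4)+lin(tcp(c0,th,1),tcp(c1,th,1),14)+[tcp(c,t,1) for c,t in A]
rows(w,73,(p,y))
E
```

```text
t 13.83 pos [ 581.7 -158.4   72.4] gate [-114.4 -117. ] yaw 1.122 F [ 0.1 -0.2  0.8] op 18.0
4,-0,-1;-0 5,-0,0;-0 4,-1,0;-0 4,0,0;-0.01 6,0,0;0 5,0,0;0 6,0,0;0 5,0,0;0
6,0,0;0 6,0,0;0 5,0,0;0 6,0,0;0 5,0,0;0 6,1,0;0 6,-0,0;0 5,-0,0;0
6,-0,0;0 5,-0,0;0 3,-2,0;0.08 2,-2,0;0.07 2,-1,0;0.08 2,-2,0;0.07 2,-2,0;0.08 2,-1,0;0.07
3,-2,0;0.08 2,-1,0;0.07 2,-2,0;0.08 2,-2,0;0.07 2,-1,0;0.08 2,-2,0;0.07 2,-2,0;0.08 3,-1,0;0.07
end [632.4 -37.3  73.4] 0.082
```

Emit:
step_arm(
  motion=[
    {"claw": 18,"delta_pos": [4,0,-1],"turn": 0},
    {"claw": 18,"delta_pos": [5,0,0],"turn": 0},
    {"claw": 18,"delta_pos": [4,-1,0],"turn": 0},
    {"claw": 18,"delta_pos": [4,0,0],"turn": -0.01},
    {"claw": 18,"delta_pos": [6,0,0],"turn": 0},
    {"claw": 18,"delta_pos": [5,0,0],"turn": 0},
    {"claw": 18,"delta_pos": [6,0,0],"turn": 0},
    {"claw": 18,"delta_pos": [5,0,0],"turn": 0},
  ],
)

```text
clock: 14.5
eef_pos: [597.8, -122.1, 74.5]
tcp_rot: [3.141, -0.0, 1.133]
contact_force: [-0.7, 0.4, 0.6]
opening: 0.212
grasp_force: 0.1
```

Emit:
step_arm(
  motion=[
    {"claw": 18,"delta_pos": [6,0,0],"turn": 0},
    {"claw": 18,"delta_pos": [6,0,0],"turn": 0},
    {"claw": 18,"delta_pos": [5,0,0],"turn": 0},
    {"claw": 18,"delta_pos": [6,0,0],"turn": 0},
    {"claw": 18,"delta_pos": [5,0,0],"turn": 0},
    {"claw": 18,"delta_pos": [6,1,0],"turn": 0},
    {"claw": 18,"delta_pos": [6,0,0],"turn": 0},
    {"claw": 18,"delta_pos": [5,0,0],"turn": 0},
  ],
)

```text
clock: 15.17
eef_pos: [617.8, -81.8, 74.2]
tcp_rot: [3.142, -0.0, 1.133]
contact_force: [-0.7, -0.6, 0.2]
opening: 0.207
grasp_force: 0.1
```

Emit:
step_arm(
  motion=[
    {"claw": 18,"delta_pos": [6,0,0],"turn": 0},
    {"claw": 18,"delta_pos": [5,0,0],"turn": 0},
    {"claw": 18,"delta_pos": [3,-2,0],"turn": 0.08},
    {"claw": 18,"delta_pos": [2,-2,0],"turn": 0.07},
    {"claw": 18,"delta_pos": [2,-1,0],"turn": 0.08},
    {"claw": 18,"delta_pos": [2,-2,0],"turn": 0.07},
    {"claw": 18,"delta_pos": [2,-2,0],"turn": 0.08},
    {"claw": 18,"delta_pos": [2,-1,0],"turn": 0.07},
  ],
)

```text
clock: 15.83
eef_pos: [621.2, -55.7, 74.2]
tcp_rot: [-3.141, 0.0, 0.679]
contact_force: [-0.4, -0.1, -0.1]
opening: 0.213
grasp_force: 0.1
```

Emit:
step_arm(
  motion=[
    {"claw": 18,"delta_pos": [3,-2,0],"turn": 0.08},
    {"claw": 18,"delta_pos": [2,-1,0],"turn": 0.07},
    {"claw": 18,"delta_pos": [2,-2,0],"turn": 0.08},
    {"claw": 18,"delta_pos": [2,-2,0],"turn": 0.07},
    {"claw": 18,"delta_pos": [2,-1,0],"turn": 0.08},
    {"claw": 18,"delta_pos": [2,-2,0],"turn": 0.07},
    {"claw": 18,"delta_pos": [2,-2,0],"turn": 0.08},
    {"claw": 18,"delta_pos": [3,-1,0],"turn": 0.07},
  ],
)

```text
clock: 16.5
eef_pos: [632.1, -36.8, 74.2]
tcp_rot: [-3.141, 0.0, 0.079]
contact_force: [-0.0, -0.4, 0.0]
opening: 0.212
grasp_force: 0.1
```

```bash
python3 - <<'E'
from blob import *
p,y=now(); print("cap est",w2g(p[:2])+23*np.array([np.cos(y-yw),np.sin(y-yw)])); blobs()
E
```

```text
t 16.5 pos [632.1 -36.8  74.2] gate [-54.7   0.2] yaw 0.079 F [-0.  -0.4  0. ] op 18.1
cap est [-31.65268503   0.17094735]
blob 62 [239.9 166.5] [-80.7 123.6]
blob 42 [253.7 182.7] [-66.2  71.8]
blob 123 [285.1 206.9] [-29.9  -1.5]
blob 714 [239.1 233. ] [-114.   -45.6]
```

Emit:
step_arm(
  motion=[
    {"claw": 18,"delta_pos": [5,0,1],"turn": 0},
    {"claw": 17,"delta_pos": [5,0,1],"turn": 0},
    {"claw": 16,"delta_pos": [5,0,0],"turn": 0},
    {"claw": 14,"delta_pos": [5,0,0],"turn": 0},
    {"claw": 10,"delta_pos": [5,0,0],"turn": 0},
    {"claw": 7,"delta_pos": [6,0,0],"turn": 0},
    {"claw": 7,"delta_pos": [6,0,0],"turn": 0},
    {"claw": 7,"delta_pos": [5,0,0],"turn": 0},
  ],
)

```text
clock: 17.22
eef_pos: [675.0, -33.8, 72.3]
tcp_rot: [3.142, -0.0, 0.083]
contact_force: [0.6, -0.1, 0.2]
opening: 0.082
grasp_force: 0.0
```

Emit:
step_arm(
  motion=[
    {"claw": 7,"delta_pos": [0,0,0],"turn": 0},
    {"claw": 7,"delta_pos": [0,0,0],"turn": 0},
    {"claw": 7,"delta_pos": [0,0,0],"turn": 0},
    {"claw": 7,"delta_pos": [0,0,-20],"turn": 0},
    {"claw": 7,"delta_pos": [0,0,-30],"turn": 0},
    {"claw": 7,"delta_pos": [-30,0,-20],"turn": 0},
    {"claw": 7,"delta_pos": [-40,0,0],"turn": 0},
    {"claw": 7,"delta_pos": [-40,0,0],"turn": 0},
  ],
)

```text
clock: 17.88
eef_pos: [564.2, -43.1, 143.6]
tcp_rot: [3.141, -0.003, 0.083]
contact_force: [-0.0, -0.2, 0.3]
opening: 0.081
grasp_force: 0.0
```

Emit:
step_arm(
  motion=[
    {"claw": 7,"delta_pos": [-40,0,0],"turn": 0},
    {"claw": 7,"delta_pos": [-40,0,0],"turn": 0},
    {"claw": 7,"delta_pos": [0,0,0],"turn": 0},
    {"claw": 7,"delta_pos": [0,0,0],"turn": 0},
  ],
)

```text
clock: 18.22
eef_pos: [482.4, -49.7, 142.4]
tcp_rot: [-3.141, 0.001, 0.082]
contact_force: [1.4, -0.4, 1.1]
opening: 0.085
grasp_force: 0.0
```

```bash
python3 - <<'E'
from blob import *
now(); blobs()
a=grab_frame("top");b=grab_frame("side")
g=a["img"].mean(2).astype(int)[146:178,266:296]
for i,r in enumerate(g):print(146+i," ".join(f"{v:3d}" for v in r))
print()
g=b["img"].mean(2).astype(int)[186:220,290:344]
for i,r in enumerate(g):print(186+i," ".join(f"{v:3d}" for v in r[::2]))
E
```

```text
t 18.22 pos [482.4 -49.7 142.4] gate [-204.9   -0.9] yaw 0.082 F [ 1.4 -0.4  1.1] op 7.2
blob 53063 [200.6 288. ] [-184.4 -139.3]
blob 290 [276.3 172.9] [-21.4  90.9]
blob 166 [294.  210.3] [-18.1 -12.4]
blob 28 [310.4 210.1] [  7.7 -17.6]
blob 108 [230.9 218.9] [-120.8  -11.4]
blob 78 [230.2 230.9] [-126.5  -38.1]
blob 41 [247.6 258.5] [-111.9  -99.9]
146 157 120 111 112 107 110 106 102  99  92  88  84  80  75  78  79  75  80  77  76  78  70  69  61 105 113 117 140 138 138
147 157  95 107  88  72  77  73  73  67  67  60  62  61  56  59  61  60  55  55  60  63  58  55  54  99 111 111 149 149 149
148 137  87 108  73  55  58  56  59  58  59  53  60  62  59  61  54  60  61  64  60  61  62  55  50 110 113 128 154 156 154
149 121  75 107  88  63  56  59  57  60  61  59  60  62  59  56  56  58  60  60  60  56  64  58  55 103 114 110 145 144 145
150 117  73 110  97  62  58  57  63  60  56  59  58  58  60  56  58  60  60  60  59  59  60  57  53  94 116 104 138 140 139
151 119  66 106 117  65  61  57  58  54  59  59  56  58  56  61  60  56  58  53  56  54  56  55  52  82 111 105 143 145 138
1
[... 6331 characters left out ...]
  74  74  75  74  75  77  92
214 129 128 127 130 128 130 129 130 128  97 117 106  73  75  75  75  75  74  74  74  76  74  75  76  75  74 101
215 128 129 128 128 127 129 129 127 118 101 153 120  73  75  75  75  76  76  74  75  74  73  75  75  75  75 105
216 129 130 130 129 129 128 125 101  98  98 161 137  73  73  73  73  76  76  76  75  75  74  74  75  74  74 114
217 129 127 128 129 128 127 127  85  83  97 151 173  72  74  76  75  78  76  74  76  77  74  76  74  74  74 132
218 126 128 128 127 128 128 129  89  82  95 119 186  76  74  74  73  75  76  76  75  74  77  73  73  75  74 138
219 127 128 130 128 127 126 127 119 103  96  97 189  87  74  73  75  78  75  74  75  75  75  75  72  73  72 154
```

```bash
python3 - <<'E'
from blob import *
from scipy.optimize import least_squares
a=grab_frame("top");b=grab_frame("side")
def row(x,z,yg=0): return w2px(a,[[*g2w(np.array([x,yg])),z]])[0,1]
def parts(v):
    x,z,al=v;e=np.array([np.cos(al),np.sin(al)]);n=np.array([-e[1],e[0]]);c=np.array([x,z]);return c,e,n
def f(v,rt,rb,x0):
    c,e,n=parts(v);T=c+15*e+5.5*n;B=c+15*e-5.5*n;N=c-15*e+5.5*n
    return [row(*T)-rt,row(*B)-rb,(N[0]-x0)/2]
for name,rt,rb in(("cap2",164.3,162.2),("cap3",164.3,161.3),("cap3b",164.8,161.0)):
  for x0 in(0,3):
    r=least_squares(f,[15,30,.5],args=(rt,rb,x0));print(name,x0,r.x.round(2),"cost",r.cost.round(4))
print("cap1 far edge x at z17",w2g(px2w(a,[(279,157.7)],17)[0,:2]))
for q in((10,15,50),(10,15,45),(10,15,40),(10,15,35),(20,0,60),(20,0,50)):print(q,w2px(b,[[*g2w(np.array(q[:2])),q[2]]]).round(1))
E
```

```text
cap2 0 [15.37 16.03  0.63] cost 0.0
cap2 3 [18.33  1.52  0.64] cost 0.0
cap3 0 [14.24 33.85  0.82] cost 0.0
cap3 3 [17.16 19.94  0.83] cost 0.0
cap3b 0 [12.66 49.82  1.01] cost 0.0
cap3b 3 [15.5  36.65  1.02] cost 0.0
cap1 far edge x at z17 [41.51886178 -0.64372161]
(10, 15, 50) [[305.  206.5]]
(10, 15, 45) [[304.9 208.7]]
(10, 15, 40) [[304.7 210.9]]
(10, 15, 35) [[304.5 213.2]]
(20, 0, 60) [[313.9 206.8]]
(20, 0, 50) [[313.5 211.4]]
```

```bash
python3 -c "
from rig import *
print(sign_off())"
```

```text
the job is handed in; nothing more can be done
None
```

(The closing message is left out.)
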